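# Click the tube mixer's speed lever to the marked notch and start it

### The arm

A 7-joint arm with a two-finger parallel gripper is mounted at the origin on the work surface. World frame = base frame: x ahead of the robot, y to its left, z up, the work surface at z = 0. Lengths are in mm, angles in degrees, forces in N, time in s.
With the tool pointing down it reaches from about 350 to 900 mm from the base axis. Payload 8.1 kg.
Tool frame: the origin (TCP) lies at the very end of the fingers, on their centre line; the grasp point (between the pads) lies 19 mm behind it; z points along the fingers, x is the direction in which the jaws open and shut, and the axes are right-handed (so a half turn about z gives the same grasp; the last joint's range is limited). The gripper opens to 85 mm and grips with 20 to 120 N. Pads are 22 mm wide; open, the fingers measure 114 mm over their backs; the gripper's body (76 mm by 85 mm) begins 54 mm behind the grasp point. The pads swing forward as they close: fully open they stand 13 mm farther back than shut.
Start: joints at [-80.42, 24.895, 1.432, 90.138, -0.665, 64.973, -4.303], TCP at [166.614, 602.396, 231.323] pointing down, gripper open.
Joint ranges: [-149.89, 149.89], [-25.12, 119.58], [-72.63, 75.52], [4.76, 147.25], [-75.54, 255.54], [6.69, 114.76], [-157.13, 157.13]. Speed limits (degrees/s): [127.2, 127.2, 172.46, 172.46, 180, 180, 180].

### API

Orientations are given as a 3x3 rotation matrix whose columns are the frame's x, y, z axes.
In Python, from station import env, imaging gives the robot as it stands.
- The arm moves only by the tool arm_command, never from a script. Its argument "rows" is a list of rows, each a list of 7 numbers: the shift along the tool's x, y, z as a fraction of full scale, then the turn, a rotation vector about the tool's x, y, z as a fraction of full scale, then the closure, from 0 (fully open) to 1 (shut). A call has 1 to 12 rows; each row shifts and turns the pose as measured when the row begins, along the tool's axes as they then stand; what a row does not reach is not made up. Full scale, the value 1, is 0.04 m for a shift and 5 degrees for a turn. A row lasts 1/10 s, in which the tool goes at most 50 mm and 8.59 degrees, less where a joint would pass 70% of its speed; a pose out of reach is approached as far as the arm can. A call with a number of a shift or a turn outside -1 to 1 is refused whole. A call with a gripper value outside its range is refused whole. The fingers move at their own pace and stop on an object; "squeeze" is the grip in N (left out, the last holds). Time passes only in rows, so rows that do not move let the fingers close. It gives the time, the measured TCP pose, the force and the opening at its end, in the units of the state.
- env.get_obs(): the state, without advancing time (a new reading comes with each control period).
- imaging.camera(name): name is "side" or "top"; returns the picture (400x640x3 uint8, red, green, blue); there is no depth.
- imaging.calibration(name): a dict with "fovy" (degrees; the focal length in pixels is half the picture's height over the tangent of half this angle, whatever the lens; pixels are square), "cx", "cy" (the principal point, pixels), "dist" ([k1, k2, p1, p2, k3] as OpenCV has them; the pictures are not rectified), "pose" (4x4, takes a point from camera to world coordinates). Camera axes: x right, y down, z forward; pixel columns grow to the right and rows downward; lengths in mm; the calibration is good to about 2 mm. A picture is of the moment at which its call begins. calibration takes no time and is no camera call.
- env.sign_off(): hands the job in, once; it reports no verdict.
The state is a dict: "t": time; "qpos": joint angles; "dq": joint speeds; "joint_efforts": joint torques, N m; "ee_pos": TCP position; "eef_rot": TCP orientation; "contact_force": force on the tool from outside, world axes, zero at the start; "moment": the same for the moment, N m; "grip_width": opening from 0.0 (shut) to 1.0 (fully open).
Only numpy, scipy, OpenCV 4.12 (cv2) and the standard library are available. Lean on these libraries where they do the work, as an engineer would, in place of code of your own. Each camera call takes 0.05 s, during which the arm holds its last target. There are 200 camera calls.

### The job

Set the tube mixer to the speed marked by the yellow pin, then start it: push the black thumb lever notch by notch, counting the clicks, until the red pointer rests over the yellow pin without ever running past it, and let the lever go; then press the green button fully down once and let it come up. Push the lever gently with a fingertip from one side, well under 20 N (do not squeeze it), do not press the button before the speed is set, and leave the vial and the other things on the bench where they are.

Things in the scene. Friction and masses are not known exactly. Their poses are not given: they have to be found in the camera images.
- mixer: white tube mixer, fixed, 230 (x) x 280 (y) x 85 mm high, flat grey deck; origin at the centre of its underside, on the vertical pivot axis of lever and pointer; its +x side carries the scale, its -x side the lever. A clear guard, 19 mm high on the deck at x +20 to +102 mm, covers scale, pointer and pins: the pointer moves only through the thumb lever
- thumb: thumb lever; origin on the pivot axis at bench height, -x axis along the lever to its paddle; forward = counter-clockwise from above. It drives the pointer through a torsion spring (0.31 N per mm at the paddle, up to 40 mm, then solid); unloaded it points exactly opposite to the pointer. Let go, it springs back in line and the pointer keeps its notch. Over 20 N on it is a failure
- thumb_pad (a point): centre of the lever's black upright paddle, 80 mm from the pivot; 10 mm thick, 26 mm along the lever, 14 to 48 mm above the deck. Push its side face with shut fingers: the spring winds up until the pointer snaps on a notch (click) and the push drops 3 to 5 N. Clicks come at 3 to 12 N, different each time: first after 14 to 35 mm (not known beforehand), then every 16 mm
- pointer_tip (a point): tip of the red needle, 75 mm from the pivot axis, 10 mm above the deck, under the guard. It rests in one of 7 notches (white ticks on a dark dial) 0.2 rad = 15 mm apart, at -0.8, -0.6 ... 0.4 rad about the pivot from the mixer's x axis (counter-clockwise positive); it starts in the first notch
- yellow_pin_top (a point): top centre of the yellow pin that marks the wanted notch: 11 mm wide, 6 mm high, fixed, 75 mm from the pivot axis, at the third, fourth, fifth or sixth notch; three like blue pins stand at the others of these. When the speed is set the pointer tip is straight above it
- start_top (a point): centre of the top face of the round green start button, 26 mm wide, in a black collar 12 mm high; its top stands 22 mm above the deck when up
- start (a joint): travel of the green button in m: 0 up, 0.006 fully down (takes about 5 N); it springs back
- vial: loose capped vial, 26 mm wide, 71 mm high, standing in the mixer's rubber cup (its base 3 mm above the deck); origin at the centre of its base
- dishes: loose stack of culture dishes, 90 mm wide, 43 mm high; origin at the base centre
- tub: loose red tub with blue lid, 122 mm wide, 101 mm high; origin at the base centre
- spray: loose clear spray bottle with blue head, 64 mm wide, 191 mm high; origin at the base centre
- flask: loose conical glass flask, 84 mm wide, 114 mm high; origin at the base centre
- marker: loose white marker pen with red cap lying on the bench, 122 mm long, 14 mm thick, along its x axis; origin under its middle

How it is judged (in metres and radians):
On the way, in this order (a step that is already met when the one before it is completed fails the run):
1. the red pointer rests over the yellow pin and the thumb lever is let go (horizontal distance between pointer_tip and yellow_pin_top below 0.005 m and contact force between anything else and thumb below 0.3 N), for 0.3 s.
2. the green button is pressed fully down (value of joint start above 0.005 m), for 0.05 s.
At the end, for the whole second after the job is handed in: the pointer tip is within 5 mm (horizontally) of the yellow pin's centre, the thumb lever is free, and the green button, after having been pressed at least 5 mm down with the speed set, is up again (within 2 mm) (all of step 1 and value of joint start below 0.002 m); the robot touches nothing.
It fails at once if the pointer runs past the yellow pin (more than 10 mm beyond it, that is two thirds of a notch) (y of pointer_tip in the frame of yellow_pin_top above 0.01 m).
It fails at once if more than 20 N on the thumb lever (contact force between anything else and thumb above 20 N).
It fails at once if the button is pressed before the pointer is at the yellow pin (value of joint start above 0.003 m and horizontal distance between pointer_tip and yellow_pin_top above 0.008 m).
It fails at once if the vial or another loose thing is shifted by more than 30 mm (distance of any of vial, dishes, tub, spray, flask, marker from where it was at the start of the episode above 0.03 m).
It also fails if it takes over 72 s, if anything falls off the work surface, if the arm or the gripper's body presses on something with over 40 N, if the wrist force passes 120 N, or if a joint passes its speed limit or range.

## Working session

There is one attempt and no reset: what is moved stays moved. The work goes in short steps, Python scripts to look and compute and a tool call to move; the robot and the scene stay as the last step left them, time stands still between calls to the robot, and variables do not carry over. Pictures are saved under pics/ and viewed, about 8 in all and at most 12, crops included, and the job is handed in when it is done.

Besides the shell and the picture viewer there is one more tool, called after "Call:" as a command line: name --pt "numbers of a row" for each row, then --argument value for the rest. arm_command: Moves the arm, as the interface text tells. Its arguments: {"type":"object","properties":{"rows":{"type":"array"},"squeeze":{"type":"number"}},"required":["rows"]}

```bash
mkdir -p pics; cat > h.py <<'E'
import numpy as np,cv2
from station import env,imaging
def cal(n):
    c=imaging.calibration(n);f=200/np.tan(np.radians(c['fovy'])/2)
    return np.array([[f,0,c['cx']],[0,f,c['cy']],[0,0,1.]]),np.array(c['dist'],float),np.array(c['pose'],float)
def ray(n,uv):
    K,d,P=cal(n);q=cv2.undistortPoints(np.array([[uv]],float),K,d).ravel()
    return P[:3,3],P[:3,:3]@np.array([q[0],q[1],1])
def onz(n,uv,z):
    o,r=ray(n,uv);return o+r*(z-o[2])/r[2]
def two(a,b):
    o1,r1=ray('top',a);o2,r2=ray('side',b)
    s=np.linalg.lstsq(np.c_[r1,-r2],o2-o1,rcond=None)[0]
    p,q=o1+s[0]*r1,o2+s[1]*r2
    return (p+q)/2,np.linalg.norm(p-q)
def proj(n,X):
    K,d,P=cal(n);R=P[:3,:3].T;return cv2.projectPoints(np.array([X],float),cv2.Rodrigues(R)[0],-R@P[:3,3],K,d)[0].ravel()
def snap(n,f):
    im=imaging.camera(n);cv2.imwrite(f'pics/{f}.png',im[:,:,::-1]);return im
E
python3 - <<'E'
from h import *
for n in('top','side'):
    snap(n,n+'0');K,d,P=cal(n);print(K[0,0],P.round(2).tolist())
o=env.get_obs();print(o['t'],o['ee_pos'],np.round(o['eef_rot'],3).tolist(),o['contact_force'],o['grip_width'])
E
```

```text
451.13556781766886 [[-0.1, -0.97, 0.21, 257.53], [-1.0, 0.1, -0.02, -7.63], [-0.0, -0.21, -0.98, 1383.55], [0.0, 0.0, 0.0, 1.0]]
409.85484978366264 [[0.99, -0.12, 0.1, 427.5], [-0.16, -0.77, 0.61, -704.5], [-0.0, -0.62, -0.78, 975.48], [0.0, 0.0, 0.0, 1.0]]
0.1 [166.4516981  601.93721325 230.60065733] [[0.267, 0.964, -0.0], [0.964, -0.267, -0.001], [-0.001, 0.0, -1.0]] [0.25077873 0.06750334 0.05400717] 1.0028965294370138
```

View pics/top0.png

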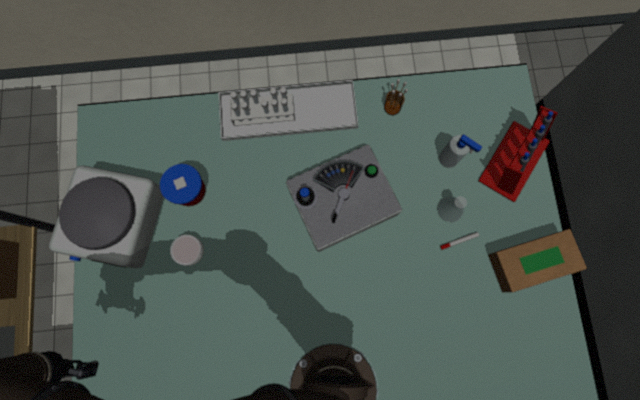

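View pics/side0.png

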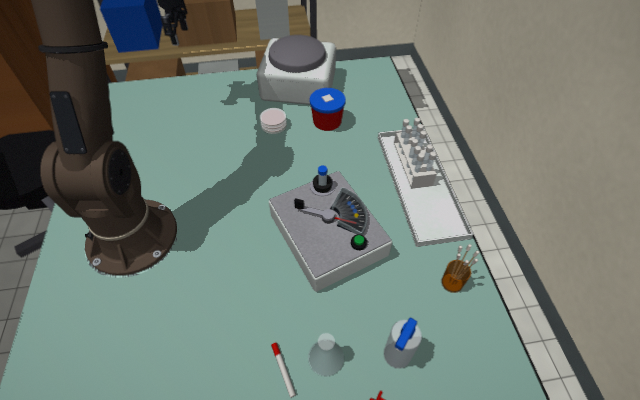

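The mixer sits ahead of the robot at about top (343,197) and side (330,230). The scale faces away from the robot and the lever paddle is at top (334,216), side (299,204). The button is at top (372,170), side (359,241). I'll zoom in next.

```bash
python3 - <<'E'
from h import *
t=cv2.imread('pics/top0.png')[135:255,280:410];s=cv2.imread('pics/side0.png')[160:290,265:395]
a=cv2.resize(t,(0,0),fx=3,fy=3,interpolation=cv2.INTER_CUBIC)
b=cv2.resize(s,(0,0),fx=3,fy=3,interpolation=cv2.INTER_CUBIC)
im=np.zeros((390,790,3),np.uint8);im[:360,:390]=a;im[:390,400:790]=b
im=np.clip(im*1.4,0,255).astype(np.uint8)
cv2.imwrite('pics/z0.png',im)
for n in('top','side'):
    im=cv2.imread(f'pics/{n}0.png');h=cv2.cvtColor(im,cv2.COLOR_BGR2HSV)
    for nm,lo,hi in(('green',(50,120,30),(75,255,255)),('yellow',(20,120,80),(34,255,255)),('red',(0,130,80),(8,255,255)),('blue',(105,130,60),(125,255,255))):
        m=cv2.inRange(h,lo,hi);k,_,st,c=cv2.connectedComponentsWithStats(m)
        x0,y0,x1,y1=(280,135,410,255) if n=='top' else (265,160,395,290)
        print(n,nm,[(c[i].round(1).tolist(),int(st[i,4])) for i in range(1,k) if x0<c[i][0]<x1 and y0<c[i][1]<y1])
E
```

```text
top green [([371.4, 169.6], 76)]
top yellow [([342.2, 169.5], 10)]
top red [([346.0, 186.0], 1)]
top blue [([332.9, 171.9], 8), ([337.2, 170.8], 8), ([328.1, 174.1], 8), ([304.2, 191.9], 73)]
side green [([358.6, 239.7], 96)]
side yellow [([355.9, 214.9], 18)]
side red [([337.0, 218.0], 9), ([341.5, 219.0], 2), ([347.0, 220.4], 7), ([353.0, 222.0], 3)]
side blue [([322.1, 169.9], 81), ([351.8, 206.4], 41)]
```

View pics/z0.png

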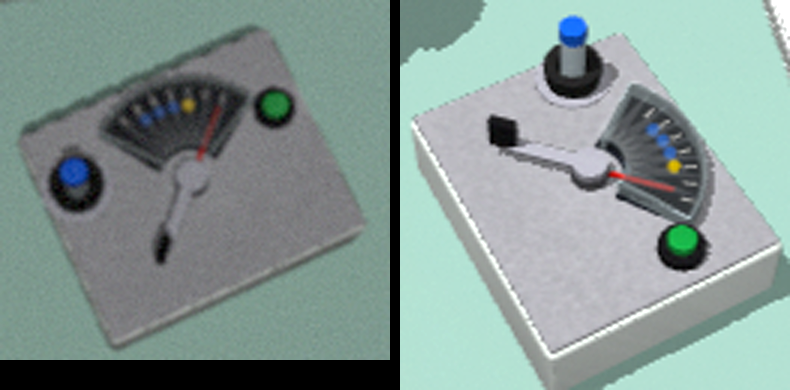

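The yellow pin is the one nearest the pointer, with three blue pins beyond it, so it should be the third notch (two clicks). I'll check the angles and locate the parts.

```bash
python3 - <<'E'
from h import *
np.set_printoptions(precision=1,suppress=True)
print('yellow',two((342.2,169.5),(355.9,214.9)),onz('top',(342.2,169.5),91),onz('side',(355.9,214.9),91))
print('start',two((371.4,169.6),(358.6,239.7)),onz('top',(371.4,169.6),107),onz('side',(358.6,239.7),107))
print('vialcap',two((304.2,191.9),(322.1,169.9)))
bl=[onz('top',p,91) for p in((332.9,171.9),(337.2,170.8),(328.1,174.1))];print('blue',*bl)
# pivot knob centre and paddle, from the zoom
T=lambda u,v:(280+u/3,135+v/3)
S=lambda u,v:(265+(u-400)/3,160+v/3)
piv,e=two(T(193,175),S(591,168));print('pivot',piv,e)
pad,e=two(T(162,247),S(503,131));print('paddle',pad,e,np.linalg.norm((pad-piv)[:2]))
c=[onz('top',T(*p),85) for p in((22,135),(262,30),(362,228),(115,343))]
print('corners',*c,'centre',np.mean(c,0))
for a,b in((0,1),(1,2),(2,3),(3,0)):print(np.linalg.norm(c[a]-c[b]),np.degrees(np.arctan2(*(c[b]-c[a])[1::-1])))
c=[onz('side',S(*p),85) for p in((413,120),(622,36),(780,243),(553,355))]
print('corners side',*c,'centre',np.mean(c,0))
for a,b in((0,1),(1,2),(2,3),(3,0)):print(np.linalg.norm(c[a]-c[b]),np.degrees(np.arctan2(*(c[b]-c[a])[1::-1])))
y=onz('top',(342.2,169.5),91)
for q in [pad,y]+bl+[onz('top',T(218,110),95)]:
  d=(q-piv)[:2];print(np.linalg.norm(d),np.degrees(np.arctan2(d[1],d[0])))
E
```

```text
yellow (array([618.3, -90.2,  91.3]), np.float64(0.4872600148004265)) [618.1 -90.3  91. ] [618.6 -89.9  91. ]
start (array([ 606.2, -174.9,  103.9]), np.float64(0.7375846658319937)) [ 604.9 -174.5  107. ] [ 605.9 -176.7  107. ]
vialcap (array([546.3,  26.4, 154.4]), np.float64(0.006891926216842737))
blue [613.5 -62.   91. ] [615.6 -75.1  91. ] [608.2 -47.2  91. ]
pivot [544.4 -88.2  99.3] 2.01271123606217
paddle [472.9 -50.3 118.7] 0.9711188033777466 80.93112927432801
corners [603.7  75.   85. ] [ 688.7 -174.4   85. ] [ 477.7 -247.5   85. ] [389.9   2.8  85. ] centre [540. -86.  85.]
263.4808039993353 -71.17040538515928
223.33098477154908 -160.88622938080914
265.2265100731449 109.34056825681995
225.69441452208164 18.67029832968437
corners side [395.2   1.2  85. ] [603.5  72.3  85. ] [ 692.9 -180.4   85. ] [ 486.6 -253.8   85. ] centre [544.5 -90.2  85. ]
220.1227297835228 18.85596986526162
268.0880104781798 -70.53028269395656
218.98974664094294 -160.4281838575354
270.83845068703744 109.7068020881523
80.93112927432801 152.09346317095725
73.72654832712114 -1.611072928337335
73.86339243920781 20.763359833287392
72.37761032060045 10.452344500149048
75.80941514303974 32.77452348100163
70.55386515283664 -26.916181148546183
```

Angles agree: mixer yaw is about 21°, the pins stand at -1.6°, 10.5°, 20.8° and 32.8°, and the pointer is at about -27°, the first notch. Yellow is therefore the third notch and needs two clicks. I'll shut the fingers and move over.

Call:
arm_command --pt "0 0 0 0 0 0 1" --pt "-0.6 0.55 0 0 0 0 1" --pt "-0.8 0.75 0 0 0 0 1" --pt "-0.8 0.75 0 0 0 0 1" --pt "-0.8 0.75 0 0 0 0 1" --pt "-0.8 0.75 0 0 0 0 1" --pt "-0.8 0.75 0 0 0 0 1" --pt "-0.8 0.75 0 0 0 0 1" --squeeze 20

```text
t: 0.9
ee_pos: [303.4, 335.4, 227.7]
eef_rot: [[0.256, 0.967, -0.003], [0.967, -0.256, -0.002], [-0.003, -0.003, -1.0]]
contact_force: [1.0, 0.6, 0.3]
grip_width: 0.002
```

Call:
arm_command --pt "-0.8 0.76 0 0 0 0 1" --pt "-0.8 0.76 0 0 0 0 1" --pt "-0.8 0.76 0 0 0 0 1" --pt "-0.8 0.76 0 0 0 0 1" --pt "-0.8 0.76 0 0 0 0 1" --pt "-0.8 0.76 0 0 0 0 1" --pt "-0.8 0.76 0 0 0 0 1" --pt "-0.6 0.6 0 0 0 0 1" --pt "-0.4 0.4 0 0 0 0 1" --pt "0 0 0 0 0 0 1"

```text
t: 1.9
ee_pos: [486.1, -6.0, 228.8]
eef_rot: [[0.264, 0.965, 0.0], [0.965, -0.264, -0.002], [-0.002, 0.001, -1.0]]
contact_force: [-0.6, 0.1, -1.3]
grip_width: 0.001
```

Call:
arm_command --pt "0 0 0.7 0 0 0 1" --pt "0 0 0.7 0 0 0 1" --pt "0 0 0.7 0 0 0 1" --pt "0 0 0.5 0 0 0 1" --pt "0 0 0.25 0 0 0 1" --pt "0 0 0 0 0 0 1"

```text
t: 2.5
ee_pos: [485.6, -3.1, 111.5]
eef_rot: [[0.263, 0.965, 0.001], [0.965, -0.263, -0.0], [0.0, 0.001, -1.0]]
contact_force: [-0.5, 1.1, 0.4]
grip_width: 0.001
```

```bash
cat > look.py <<'E'
from h import *
import sys
n=sys.argv[1]
t=snap('top',n+'t')[:,:,::-1][135:255,280:410];s=snap('side',n+'s')[:,:,::-1][160:290,265:395]
f=lambda i:cv2.resize(i,(0,0),fx=3,fy=3,interpolation=cv2.INTER_CUBIC)
im=np.zeros((390,790,3),np.uint8);im[:360,:390]=f(t);im[:390,400:790]=f(s)
cv2.imwrite(f'pics/{n}.png',np.clip(im*1.4,0,255).astype(np.uint8))
o=env.get_obs();print(o['t'],o['ee_pos'].round(1),o['contact_force'].round(2))
E
python3 look.py a
```

```text
2.6 [486.8  -3.3 112.9] [ 0.24  0.02 -0.04]
```

View pics/a.png

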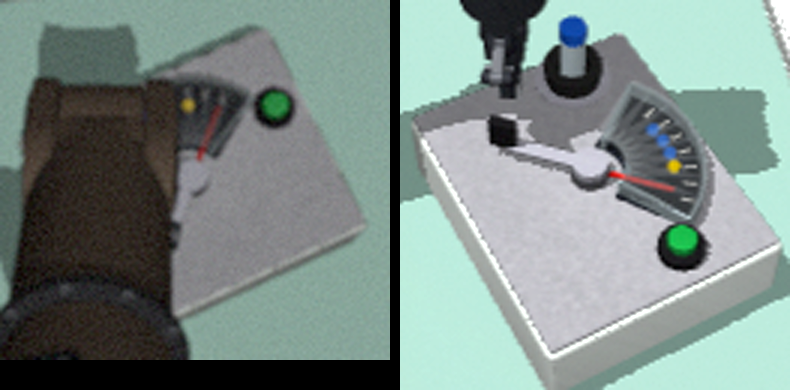

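Side view: the shut finger is about 30 mm behind the paddle on its +y side, clear of the vial. The pointer is visible at about (670,188) in the crop. I'll approach and track the pointer angle from red pixels.

```bash
cat > ang.py <<'E'
from h import *
import sys
def ang(im):
    h=cv2.cvtColor(im,cv2.COLOR_RGB2HSV);m=cv2.inRange(h,(0,110,70),(9,255,255))|cv2.inRange(h,(172,110,70),(180,255,255))
    m[:,:325]=0;m[:195]=0;m[235:]=0;m[:,375:]=0
    v,u=np.nonzero(m);p=np.array([onz('side',(a,b),95)[:2] for a,b in zip(u,v)])-[544,-89]
    r=np.linalg.norm(p,axis=1);k=(r>25)&(r<85);d=p[k].sum(0)
    return np.degrees(np.arctan2(d[1],d[0])).round(1),int(k.sum()),r[k].max().round()
if len(sys.argv)>1:
    print(ang(cv2.imread(sys.argv[1])[:,:,::-1]))
else:
    F=[];
    for i in range(3):
        im=imaging.camera('side');o=env.get_obs();F.append(o['contact_force'])
    cv2.imwrite('pics/last.png',im[:,:,::-1])
    print(o['t'].__round__(2),'pointer',ang(im),'pos',o['ee_pos'].round(1),'F',np.mean(F,0).round(2),'push',(np.mean(F,0)[:2]@[.263,.965]).round(2))
E
python3 ang.py
```

```text
2.75 pointer (np.float64(-20.8), 29, np.float64(72.0)) pos [487.5  -3.6 113.5] F [ 0.22  0.62 -0.13] push 0.65
```

Call:
arm_command --pt "-0.15 0 0 0 0 0 1" --pt "-0.15 0 0 0 0 0 1" --pt "-0.15 0 0 0 0 0 1" --pt "-0.1 0 0 0 0 0 1" --pt "0 0 0 0 0 0 1"

```text
t: 3.25
ee_pos: [482.3, -27.2, 115.5]
eef_rot: [[0.264, 0.964, 0.009], [0.964, -0.264, 0.001], [0.003, 0.009, -1.0]]
contact_force: [-0.1, -0.1, -0.4]
grip_width: -0.0
```

```bash
python3 ang.py
```

```text
3.4 pointer (np.float64(-20.9), 27, np.float64(72.0)) pos [482.5 -26.3 115.3] F [ 0.15  0.12 -0.44] push 0.16
```

Call:
arm_command --pt "-0.1 0 0.02 0 0 0 1" --pt "-0.1 0 0.02 0 0 0 1" --pt "0 0 0 0 0 0 1"

```text
t: 3.7
ee_pos: [480.4, -33.9, 113.5]
eef_rot: [[0.262, 0.965, 0.009], [0.965, -0.262, 0.001], [0.004, 0.008, -1.0]]
contact_force: [0.8, 0.1, 0.4]
grip_width: 0.001
```

```bash
python3 ang.py
```

```text
3.85 pointer (np.float64(-20.8), 26, np.float64(72.0)) pos [480.7 -33.4 113.6] F [ 0.24  0.57 -0.7 ] push 0.61
```

Call:
arm_command --pt "-0.1 0 0 0 0 0 1" --pt "-0.1 0 0 0 0 0 1" --pt "0 0 0 0 0 0 1"

```text
t: 4.15
ee_pos: [478.2, -40.5, 113.4]
eef_rot: [[0.26, 0.966, 0.009], [0.966, -0.26, 0.003], [0.005, 0.008, -1.0]]
contact_force: [0.9, 2.4, -0.7]
grip_width: 0.001
```

```bash
python3 ang.py
```

```text
4.3 pointer (np.float64(-20.3), 26, np.float64(71.0)) pos [478.4 -40.1 113.5] F [ 0.13  2.66 -0.39] push 2.6
```

Contact made, about 2.6 N. I'll keep going in small steps.

Call:
arm_command --pt "-0.1 0 0 0 0 0 1" --pt "-0.08 0 0 0 0 0 1" --pt "0 0 0 0 0 0 1"

```text
t: 4.6
ee_pos: [476.1, -46.4, 113.4]
eef_rot: [[0.259, 0.966, 0.008], [0.966, -0.259, 0.004], [0.006, 0.007, -1.0]]
contact_force: [1.1, 4.9, 0.4]
grip_width: -0.001
```

```bash
python3 ang.py
```

```text
4.75 pointer (np.float64(-20.0), 24, np.float64(71.0)) pos [476.2 -46.  113.4] F [-0.4   4.59  1.24] push 4.33
```

Call:
arm_command --pt "-0.1 0 0 0 0 0 1" --pt "0 0 0 0 0 0 1"

```text
t: 4.95
ee_pos: [475.3, -49.0, 113.4]
eef_rot: [[0.257, 0.966, 0.008], [0.966, -0.257, 0.005], [0.007, 0.007, -1.0]]
contact_force: [-0.2, 6.3, 1.3]
grip_width: 0.004
```

```bash
python3 ang.py
```

```text
5.1 pointer (np.float64(-20.2), 25, np.float64(71.0)) pos [475.4 -48.6 113.4] F [-0.23  6.15  1.63] push 5.87
```

Call:
arm_command --pt "-0.1 0 0 0 0 0 1" --pt "0 0 0 0 0 0 1"

```text
t: 5.3
ee_pos: [474.6, -51.1, 113.4]
eef_rot: [[0.255, 0.967, 0.008], [0.967, -0.255, 0.006], [0.008, 0.006, -1.0]]
contact_force: [0.0, 7.0, 0.9]
grip_width: -0.0
```

```bash
python3 ang.py
```

```text
5.45 pointer (np.float64(-20.0), 24, np.float64(71.0)) pos [474.8 -50.6 113.4] F [-0.22  6.5   1.69] push 6.21
```

Call:
arm_command --pt "-0.1 0 0 0 0 0 1" --pt "0 0 0 0 0 0 1"

```text
t: 5.65
ee_pos: [474.1, -52.7, 113.4]
eef_rot: [[0.252, 0.968, 0.009], [0.968, -0.252, 0.008], [0.01, 0.006, -1.0]]
contact_force: [0.7, 7.8, 0.3]
grip_width: -0.004
```

```bash
python3 ang.py
```

```text
5.8 pointer (np.float64(-19.9), 24, np.float64(71.0)) pos [474.2 -52.3 113.4] F [0.13 7.22 1.36] push 7.0
```

Call:
arm_command --pt "-0.15 0 0 0 0 0 1" --pt "0 0 0 0 0 0 1"

```text
t: 6.0
ee_pos: [473.3, -55.9, 113.5]
eef_rot: [[0.249, 0.968, 0.009], [0.968, -0.249, 0.01], [0.012, 0.006, -1.0]]
contact_force: [-0.1, 7.1, 0.4]
grip_width: 0.001
```

```bash
python3 ang.py
```

```text
6.15 pointer (np.float64(-8.9), 23, np.float64(73.0)) pos [473.2 -56.4 113.4] F [-0.72  4.24  0.52] push 3.9
```

Call:
arm_command --pt "-0.15 0 0 0 0 0 1" --pt "0 0 0 0 0 0 1"

```text
t: 6.35
ee_pos: [472.2, -61.9, 113.4]
eef_rot: [[0.249, 0.969, 0.01], [0.969, -0.249, 0.009], [0.012, 0.007, -1.0]]
contact_force: [0.4, 5.6, 1.2]
grip_width: -0.001
```

```bash
python3 ang.py
```

```text
6.5 pointer (np.float64(-8.7), 24, np.float64(73.0)) pos [472.3 -61.2 113.4] F [0.01 5.36 1.19] push 5.17
```

The first click came at y≈-56: the pointer jumped 11.2° and the force dropped 3 N. The second should come near y≈-71.

Call:
arm_command --pt "-0.12 0 0 0 0 0 1" --pt "0 0 0 0 0 0 1"

```text
t: 6.7
ee_pos: [471.9, -64.7, 113.5]
eef_rot: [[0.247, 0.969, 0.011], [0.969, -0.247, 0.011], [0.013, 0.008, -1.0]]
contact_force: [-0.1, 6.1, 0.5]
grip_width: 0.001
```

```bash
python3 ang.py
```

```text
6.85 pointer (np.float64(-8.8), 25, np.float64(73.0)) pos [472.  -64.2 113.4] F [0.14 6.47 0.69] push 6.28
```

Call:
arm_command --pt "-0.12 0 0 0 0 0 1" --pt "0 0 0 0 0 0 1"

```text
t: 7.05
ee_pos: [471.7, -67.1, 113.5]
eef_rot: [[0.244, 0.97, 0.012], [0.97, -0.245, 0.012], [0.015, 0.008, -1.0]]
contact_force: [0.1, 7.2, 1.0]
grip_width: -0.0
```

```bash
python3 ang.py
```

```text
7.2 pointer (np.float64(-8.7), 24, np.float64(73.0)) pos [471.7 -66.7 113.5] F [0.88 6.87 0.82] push 6.86
```

Call:
arm_command --pt "-0.12 0 0 0 0 0 1" --pt "0 0 0 0 0 0 1"

```text
t: 7.4
ee_pos: [471.7, -69.1, 113.5]
eef_rot: [[0.242, 0.97, 0.013], [0.97, -0.242, 0.014], [0.017, 0.009, -1.0]]
contact_force: [0.4, 7.9, -0.2]
grip_width: -0.001
```

```bash
python3 ang.py
```

```text
7.55 pointer (np.float64(-8.7), 25, np.float64(73.0)) pos [471.6 -68.7 113.5] F [0.41 7.63 0.93] push 7.47
```

Call:
arm_command --pt "-0.12 0 0 0 0 0 1" --pt "0 0 0 0 0 0 1"

```text
t: 7.75
ee_pos: [471.5, -71.2, 113.5]
eef_rot: [[0.239, 0.971, 0.014], [0.971, -0.239, 0.016], [0.019, 0.01, -1.0]]
contact_force: [0.2, 3.5, -0.6]
grip_width: 0.002
```

```bash
python3 ang.py
```

```text
7.9 pointer (np.float64(3.0), 21, np.float64(75.0)) pos [471.4 -71.6 113.5] F [0.35 3.81 0.68] push 3.77
```

The second click is in: pointer +11.7°, force down to 3.8 N. I'll back off and lift.

Call:
arm_command --pt "0.2 0 0 0 0 0 1" --pt "0.4 0 0 0 0 0 1" --pt "0.5 0 0 0 0 0 1" --pt "0.3 0 0 0 0 0 1" --pt "0 0 -0.6 0 0 0 1" --pt "0 0 -0.8 0 0 0 1" --pt "0 0 -0.8 0 0 0 1" --pt "0 0 -0.4 0 0 0 1" --pt "0 0 0 0 0 0 1"

```text
t: 8.8
ee_pos: [483.4, -19.7, 221.0]
eef_rot: [[0.245, 0.97, 0.011], [0.97, -0.245, 0.007], [0.01, 0.009, -1.0]]
contact_force: [-0.3, -0.7, 0.1]
grip_width: 0.001
```

```bash
python3 ang.py; python3 look.py b
```

```text
8.95 pointer (np.float64(3.1), 22, np.float64(75.0)) pos [481.7 -19.5 218.3] F [-0.21  0.03 -0.22] push -0.03
9.05 [481.4 -19.4 217.9] [-0.39  0.52  0.07]
```

View pics/b.png

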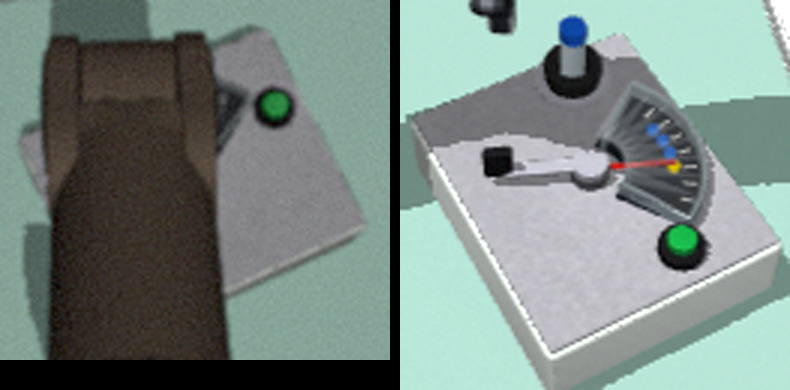

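The crop shows the red needle lying over the yellow pin at (673,165) and the lever sprung back in line. Now to the button.

Call:
arm_command --pt "-0.5 0.65 0 0 0 0 1" --pt "-0.6 0.8 0 0 0 0 1" --pt "-0.6 0.8 0 0 0 0 1" --pt "-0.6 0.8 0 0 0 0 1" --pt "-0.5 0.65 0 0 0 0 1" --pt "0 0 0 0 0 0 1" --pt "0 0 0 0 0 0 1"

```text
t: 9.75
ee_pos: [598.0, -168.0, 206.9]
eef_rot: [[0.241, 0.971, -0.01], [0.971, -0.241, 0.007], [0.005, -0.011, -1.0]]
contact_force: [-1.4, 0.9, -0.1]
grip_width: 0.006
```

Call:
arm_command --pt "-0.14 0.22 0.4 0 0 0 1" --pt "0 0 0.6 0 0 0 1" --pt "0 0 0.6 0 0 0 1" --pt "0 0 0.3 0 0 0 1" --pt "0 0 0 0 0 0 1" --pt "0 0 0 0 0 0 1"

```text
t: 10.35
ee_pos: [601.8, -170.4, 126.1]
eef_rot: [[0.237, 0.971, -0.015], [0.971, -0.237, 0.01], [0.007, -0.017, -1.0]]
contact_force: [0.1, -0.9, -0.2]
grip_width: -0.001
```

```bash
python3 ang.py
```

```text
10.5 pointer (np.float64(4.9), 13, np.float64(62.0)) pos [ 602.4 -170.8  126.9] F [ 0.27 -0.12  0.3 ] push -0.04
```

Call:
arm_command --pt "-0.12 0.13 0.2 0 0 0 1" --pt "0 0 0.2 0 0 0 1" --pt "0 0 0 0 0 0 1"

```text
t: 10.8
ee_pos: [607.7, -177.5, 111.5]
eef_rot: [[0.238, 0.971, -0.009], [0.971, -0.237, 0.009], [0.007, -0.011, -1.0]]
contact_force: [-0.1, 0.3, 0.4]
grip_width: -0.001
```

```bash
python3 ang.py
```

```text
10.95 pointer (np.float64(5.8), 11, np.float64(56.0)) pos [ 608.1 -177.7  112.5] F [ 0.05 -0.17 -0.03] push -0.15
```

Call:
arm_command --pt "0 0 0.15 0 0 0 1" --pt "0 0 0.1 0 0 0 1" --pt "0 0 0 0 0 0 1"

```text
t: 11.25
ee_pos: [608.6, -177.9, 102.7]
eef_rot: [[0.238, 0.971, -0.006], [0.971, -0.238, 0.008], [0.007, -0.008, -1.0]]
contact_force: [-1.5, 0.9, 3.3]
grip_width: 0.003
```

```bash
python3 ang.py
```

```text
11.4 pointer (np.float64(6.4), 10, np.float64(54.0)) pos [ 608.7 -177.9  103.2] F [-0.86 -0.14  3.62] push -0.36
```

Call:
arm_command --pt "0 0 0.12 0 0 0 1" --pt "0 0 0.1 0 0 0 1" --pt "0 0 0.1 0 0 0 1"

```text
t: 11.7
ee_pos: [609.1, -178.1, 100.4]
eef_rot: [[0.238, 0.971, -0.002], [0.971, -0.238, 0.012], [0.011, -0.004, -1.0]]
contact_force: [-16.2, 6.1, 43.5]
grip_width: 0.001
```

```bash
python3 ang.py
```

```text
11.85 pointer (np.float64(6.4), 10, np.float64(54.0)) pos [ 609.1 -178.1  100.4] F [-16.06   5.89  44.51] push 1.46
```

It bottomed out at z≈100.4, which matches 107 minus 6. The force reached 44 N, so I'll release now.

Call:
arm_command --pt "0 0 -0.2 0 0 0 1" --pt "0 0 -0.6 0 0 0 1" --pt "0 0 -0.8 0 0 0 1" --pt "0 0 -0.8 0 0 0 1" --pt "-0.7 0 -0.4 0 0 0 1" --pt "-0.8 0 0 0 0 0 1" --pt "-0.5 0 0 0 0 0 1" --pt "0 0 0 0 0 0 1" --pt "0 0 0 0 0 0 1"

```text
t: 12.75
ee_pos: [589.8, -257.1, 217.8]
eef_rot: [[0.235, 0.972, 0.001], [0.972, -0.235, 0.013], [0.013, -0.002, -1.0]]
contact_force: [0.4, 0.9, -1.0]
grip_width: 0.007
```

```bash
python3 ang.py; python3 look.py c
```

```text
12.9 pointer (np.float64(5.9), 10, np.float64(56.0)) pos [ 590.1 -256.2  217.7] F [-0.02  0.28  0.35] push 0.27
13.0 [ 590.3 -256.1  217.8] [0.43 0.56 0.54]
```

View pics/c.png

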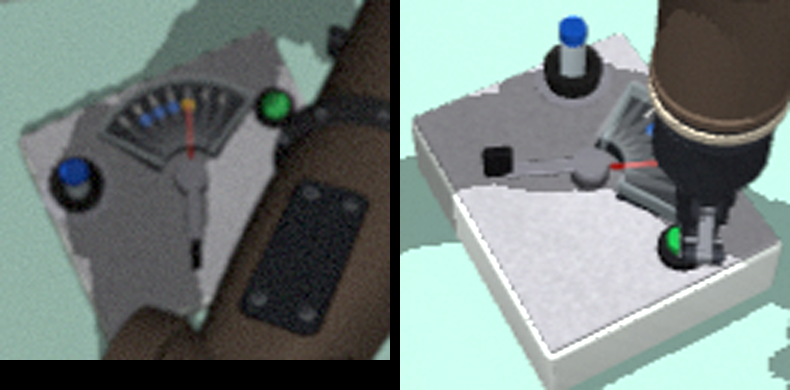

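Top crop: the needle lies over the yellow pin at (188,103), the button is uncovered at (274,105), and the vial is in its cup. The arm is clear with zero force. Handing in.

```bash
python3 -c "
from h import *
print(env.sign_off())"
```

```text
the job is handed in; nothing more can be done
None
```

The mixer is set to the yellow pin and was started with one full press of the button, and the job is handed in. I got no verdict back.

- **Speed:** The yellow pin is at the third notch, so I pushed the lever through two clicks. The pointer jumped about 11° each time. The push peaked at about 8 N, well under the 20 N limit, and I then let the lever go. In the last top picture the needle lies over the yellow pin and the lever is back in line.
- **Button:** I pressed it once until it bottomed out at z≈100.4, about 6–7 mm below its resting top of 107, then released it and lifted clear.
- **Press force:** It hit 44 N at the bottom, more than the roughly 5 N needed. The fingertips made that contact. The 40 N limit is stated for the arm and gripper body, so I believe it wasn't broken, but I can't confirm that.
- **Last checks:** The robot was touching nothing, with the force near zero. The vial was in its cup. I did not look at the other bench items again, but the arm stayed well away from them. I judged the button to be up from the top picture only, because the gripper hid it in the side view. The final automatic pointer reading of 5.9° is not reliable because the arm covered part of the needle. The clear reading before the press was 3.1°.

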